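Load the tartlet filler

TASK

Load the cream filler: slide the three round tartlets across the ledge, without lifting them, so that each drops flat into a nest of its own in the carrier plate, then ease the drawer all the way home under the filling head. Push gently so that no pastry is crushed, and leave the oblong loaf tin where it stands on the ledge.

Things in the scene. Friction and masses are not known exactly. Their poses are not given: they have to be found in the camera images.
- depositor: benchtop drawer depositor (cream filler), fixed; origin on the table under the middle of its loading bay, z up, y along the drawer's travel, x from the loading ledge across the carrier plate (x -0.055 to 0.055). The filling head with its hopper stands at -y (y -0.225 to -0.513, up to 360 mm high); its nozzles hang 15 mm above the plate
- ledge (a point): middle of the flat top of the steel loading ledge, 80 mm above the table, flush with the carrier plate beside it; 126 mm along the depositor's x and 370 mm along its y. 8 mm lips are turned up at its two y ends only: none towards the plate (4 mm gap) or the robot. Axes as depositor
- nest0 (a point): centre of the mouth of the first (nearest the head) nest, at plate height: a round flat-bottomed pocket 66 mm across and 14 mm deep in the aluminium carrier plate, whose top is 80 mm above the table, flush with the ledge. A seated tartlet stands on the nest's floor, its base 14 mm below this point. The three nests lie in a row 86 mm apart, move with the carrier; axes as depositor
- nest1 (a point): centre of the mouth of the middle nest, at plate height: a round flat-bottomed pocket 66 mm across and 14 mm deep in the aluminium carrier plate, whose top is 80 mm above the table, flush with the ledge. A seated tartlet stands on the nest's floor, its base 14 mm below this point. The three nests lie in a row 86 mm apart, move with the carrier; axes as depositor
- nest2 (a point): centre of the mouth of the third (nearest the handle) nest, at plate height: a round flat-bottomed pocket 66 mm across and 14 mm deep in the aluminium carrier plate, whose top is 80 mm above the table, flush with the ledge. A seated tartlet stands on the nest's floor, its base 14 mm below this point. The three nests lie in a row 86 mm apart, move with the carrier; axes as depositor
- carrier (a joint): how far the drawer with the carrier plate is pushed in, m: 0 fully out, 0.36 home against its stop under the head; it starts nearly fully out. It slides along the depositor's -y with about 4 N of friction and stays where it is left
- carrier_handle (a point): middle of the drawer's black bow handle: a bar 12 mm thick and 100 mm long, level along the depositor's x, 62 mm above the table, its centre 44 mm off the drawer's front panel, at the +y end of the drawer; push it towards the depositor's -y. It moves with the drawer and ends about 50 mm outside the head
- tart0: tartlet in a round, slightly tapered plain metal tin, one of three alike: 62 mm across at the top, 56 mm across its flat base, 18 mm high (21 mm over the crimped pastry edge), golden top; 55 to 115 g. Origin at the centre of the base, z up. It slides easily; pushed over a nest it tips in, and drops flat once pushed on to the middle of the nest; left short of it, it hangs tilted on the rim
- tart1: tartlet in a round, slightly tapered plain metal tin, one of three alike: 62 mm across at the top, 56 mm across its flat base, 18 mm high (21 mm over the crimped pastry edge), golden top; 55 to 115 g. Origin at the centre of the base, z up. It slides easily; pushed over a nest it tips in, and drops flat once pushed on to the middle of the nest; left short of it, it hangs tilted on the rim
- tart2: tartlet in a round, slightly tapered plain metal tin, one of three alike: 62 mm across at the top, 56 mm across its flat base, 18 mm high (21 mm over the crimped pastry edge), golden top; 55 to 115 g. Origin at the centre of the base, z up. It slides easily; pushed over a nest it tips in, and drops flat once pushed on to the middle of the nest; left short of it, it hangs tilted on the rim
- loaf_tin: oblong foil loaf tin with a baked loaf, 80 x 46 mm over its flange (long side roughly along the depositor's x), 42 mm high, standing on the ledge in line with the tartlets, in any of the four places; too long for a nest and to be left there. Origin at the centre of its base

How it is judged:
By the outcome, as a careful person would: the job done as asked, in the order asked, and still so for the second after the job is handed in, with the robot touching nothing.
It also fails if it takes over 61 s, if anything falls off the work surface, if the arm or the gripper's body presses on something with over 40 N, if the wrist force passes 120 N, or if a joint passes its speed limit or range.

ROBOT

A 7-joint arm with a two-finger parallel gripper is mounted at the origin on the work surface. World frame = base frame: x ahead of the robot, y to its left, z up, the work surface at z = 0. Lengths are in m, angles in degrees, forces in N, time in s.
With the tool pointing down it reaches from about 0.35 to 0.9 m from the base axis. Payload 8.1 kg.
Tool frame: the origin (TCP) lies midway between the tips of the shut fingers; the grasp point (between the pads) lies 19 mm behind it; z points along the fingers, y is the line along which they close (so a half turn about z gives the same grasp; the last joint's range is limited). The gripper opens to 85 mm and grips with 20 to 120 N. Pads are 22 mm wide; open, the fingers measure 114 mm over their backs; the gripper's body (76 mm by 85 mm) begins 54 mm behind the grasp point. The pads swing forward as they close: fully open they stand 13 mm farther back than shut.
Start: joints at [-70.508, 24.895, 1.432, 90.138, -0.665, 64.973, -4.303], TCP at [0.268, 0.565, 0.231] pointing down, gripper open.
Joint ranges: [-149.89, 149.89], [-25.12, 119.58], [-72.63, 75.52], [4.76, 147.25], [-75.54, 255.54], [6.69, 114.76], [-157.13, 157.13]. Speed limits (degrees/s): [127.2, 127.2, 172.46, 172.46, 180, 180, 180].

INTERFACE

Orientations are given as [roll, pitch, yaw] about the fixed x, y, z axes, in that order (R = Rz(yaw) Ry(pitch) Rx(roll)).
In Python, from plant import telemetry, imaging, workorder gives the robot as it stands.
- The arm moves only by the shell command python3 -m crank 'ROWS' [OPENING]. ROWS is JSON, a list of rows, each a list of 6 numbers: the shift along the tool's x, y, z each as a share of 0.06 m, from -1 to 1, then the turn, a rotation vector about the tool's x, y, z each as a share of 6 degrees, from -1 to 1. A call has 1 to 8 rows; each row shifts and turns the commanded pose from where the row before left it, along the tool's axes as they then stand; what a row does not reach is not made up. A row lasts 1/8 s, in which the tool goes at most 62.5 mm and 10.7 degrees, less where a joint would pass 70% of its speed; a pose out of reach is approached as far as the arm can. A call with a number of a shift or a turn outside -1 to 1 is refused whole. A call with a gripper value outside its range is refused whole. OPENING is the opening, from 0 (shut) to 1 (fully open), set as the call begins (- or left out, the last holds). The fingers move at their own pace and stop on an object; the grip force is fixed at half the most. Time passes only in rows, so rows that do not move let the fingers close. It gives the time, the measured TCP pose, the force, the opening and the grip force at its end, in the units of the state.
- telemetry.read_state(): the state, without advancing time (a new reading comes with each control period).
- imaging.capture(name): name is "side" or "top"; returns a dict with "img" (400x640x3 uint8, red, green, blue), "fx", "fy", "cx", "cy" (pixels), "D" ([k1, k2, p1, p2, k3] as OpenCV has them; the pictures are not rectified), "rvec" (rotation vector, rad) and "tvec" (3), from world to camera coordinates, as OpenCV has them. Camera axes: x right, y down, z forward; pixel columns grow to the right and rows downward; lengths in m; the calibration is good to about 2 mm. A picture is of the moment at which its call begins. There is no depth.
- workorder.sign_off(): hands the job in; it is judged then, once.
The state is a dict: "time_s": time; "joint_positions": joint angles; "joint_vel": joint speeds; "effort": joint torques, N m; "ee_pos": TCP position; "tcp_rot": TCP orientation; "contact_force": force on the tool from outside, world axes, zero at the start; "ft_torque": the same for the moment, N m; "opening": finger opening in m; "grip_force": force on a finger pad.
Only numpy, scipy, OpenCV 4.12 (cv2) and the standard library are available. Lean on these libraries where they do the work, as an engineer would, in place of code of your own. Each camera call takes 0.05 s, during which the arm holds its last target. There are 200 camera calls.

## Working session

There is one attempt and no reset: what is moved stays moved. The work goes in short steps, Python scripts to look and compute and a shell command to move; the robot and the scene stay as the last step left them, time stands still between calls to the robot, and variables do not carry over. Pictures are saved under pics/ and viewed, at most 15 in all, crops included, and the job is handed in when it is done.

```bash
mkdir -p pics; ls; python3 - <<'E'
from plant import telemetry, imaging
import cv2
s=telemetry.read_state(); print({k:s[k] for k in ('time_s','ee_pos','tcp_rot','opening','contact_force')})
for n in ('side','top'):
    c=imaging.capture(n); cv2.imwrite(f'pics/{n}0.png',c['img'][:,:,::-1]); print(n,[c[k] for k in ('fx','fy','cx','cy','D','rvec','tvec')])
E
```

```text
pics
{'time_s': 0.0, 'ee_pos': array([0.26762912, 0.56423257, 0.23053348]), 'tcp_rot': array([-1.79910259e+02,  7.92548568e-03,  1.54626287e+02]), 'opening': 0.08524149128213969, 'contact_force': array([ 0.34033018,  0.09366893, -0.13983266])}
side [459.23037075983564, 459.23037075983564, 318.64637888528944, 189.73795623661672, array([0.00157078, 0.        , 0.        , 0.        , 0.        ]), array([ 2.19161451, -0.77438172,  0.34850138]), array([-0.39262276,  0.30494272,  0.38425651])]
top [363.4752387981234, 363.4752387981234, 323.79347778378093, 201.57772934250806, array([-0.01489413,  0.        ,  0.        ,  0.        ,  0.        ]), array([ 2.17451391, -2.12323294,  0.16972509]), array([0.04513338, 0.57739446, 0.64294925])]
```

View pics/top0.png

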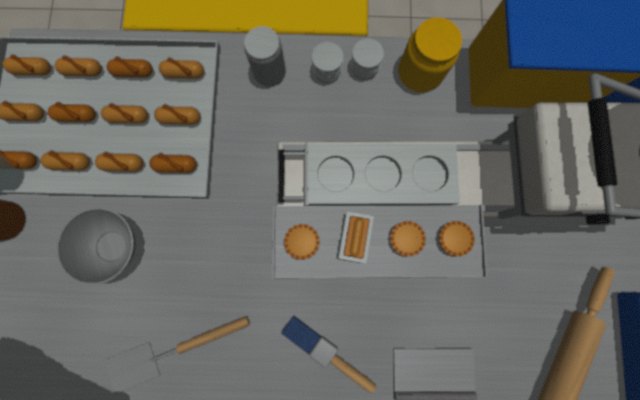

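View pics/side0.png

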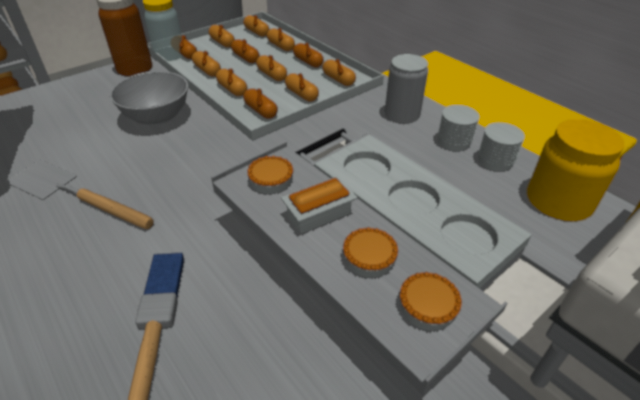

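The top view shows the handle at (278,178) and the nests at about (336,174), (383,174) and (430,173). The tarts are at (301,241), (408,239) and (457,238), the loaf is at (356,238), and the head is on the right. Next I'll convert these to world positions.

```bash
cat > h.py <<'E'
import numpy as np, cv2
from plant import telemetry, imaging
def K(c): return np.array([[c['fx'],0,c['cx']],[0,c['fy'],c['cy']],[0,0,1.]])
def back(c,uv,z):
    uv=np.array(uv,float).reshape(-1,1,2)
    p=cv2.undistortPoints(uv,K(c),np.array(c['D'])).reshape(-1,2)
    R=cv2.Rodrigues(np.array(c['rvec']))[0]; o=-R.T@np.array(c['tvec'])
    d=np.c_[p,np.ones(len(p))]@R
    return o+d*((z-o[2])/d[:,2])[:,None]
def proj(c,P): return cv2.projectPoints(np.array(P,float).reshape(-1,1,3),np.array(c['rvec']),np.array(c['tvec']),K(c),np.array(c['D']))[0].reshape(-1,2)
def blobs(c,amin=250):
    h=cv2.cvtColor(c['img'],cv2.COLOR_RGB2HSV)
    m=cv2.inRange(h,(5,120,90),(22,255,255))
    n,l,s,ct=cv2.connectedComponentsWithStats(m)
    return [(ct[i],s[i]) for i in range(1,n) if s[i][4]>amin]
E
python3 - <<'E'
from h import *
np.set_printoptions(precision=4,suppress=True)
for n in('top','side'):
    c=imaging.capture(n)
    for ct,s in blobs(c):
        if (n=='top' and 270<ct[0]<490 and 200<ct[1]<280) or (n=='side' and 240<ct[0]<470 and 150<ct[1]<330): print(n,ct.round(1),s[2:],back(c,ct,.099)[0][:2])
    if n=='top':
        print('nest',back(c,[(336,174),(383,174),(430,173.5)],.08)[:,:2])
        print('ledge TL,TR,BR,BL',back(c,[(277,206),(482,206),(484,276),(274,276)],.08)[:,:2])
        print('plate',back(c,[(306,143),(457,143),(457,204),(305,204)],.08)[:,:2])
        print('handle',back(c,[(280,152),(280,204)],.062)[:,:2])
        g=cv2.cvtColor(c['img'],cv2.COLOR_RGB2GRAY)
        cv2.imwrite('pics/crop1.png',cv2.resize(c['img'][130:290,260:500,::-1],(792,528),interpolation=cv2.INTER_CUBIC))
    else: print('sn',back(c,[(367,167),(414,198),(470,236)],.08)[:,:2])
E
```

```text
top [356.2 236.8] [ 24  41 711] [0.5084 0.0027]
top [456.4 238.2] [ 35  35 932] [ 0.5099 -0.1692]
top [407.4 238.3] [ 34  34 934] [ 0.5078 -0.085 ]
top [301.3 241.5] [ 34  34 923] [0.4983 0.0959]
nest [[ 0.6214  0.0384]
 [ 0.6235 -0.0466]
 [ 0.6267 -0.1319]]
ledge TL,TR,BR,BL [[ 0.5606  0.1421]
 [ 0.5696 -0.2245]
 [ 0.4463 -0.2231]
 [ 0.4385  0.1422]]
plate [[ 0.6778  0.0942]
 [ 0.6854 -0.183 ]
 [ 0.5721 -0.1794]
 [ 0.5654  0.0925]]
handle [[0.6648 0.143 ]
 [0.5668 0.139 ]]
side [269.7 170.5] [  45   30 1073] [0.4975 0.0938]
side [318.2 195. ] [  59   35 1089] [0.5172 0.0163]
side [370.2 248.7] [  55   42 1803] [ 0.5067 -0.0878]
side [430.3 297.8] [  61   52 2429] [ 0.5087 -0.172 ]
sn [[ 0.6199  0.0349]
 [ 0.6233 -0.0498]
 [ 0.6252 -0.1368]]
```

View pics/crop1.png

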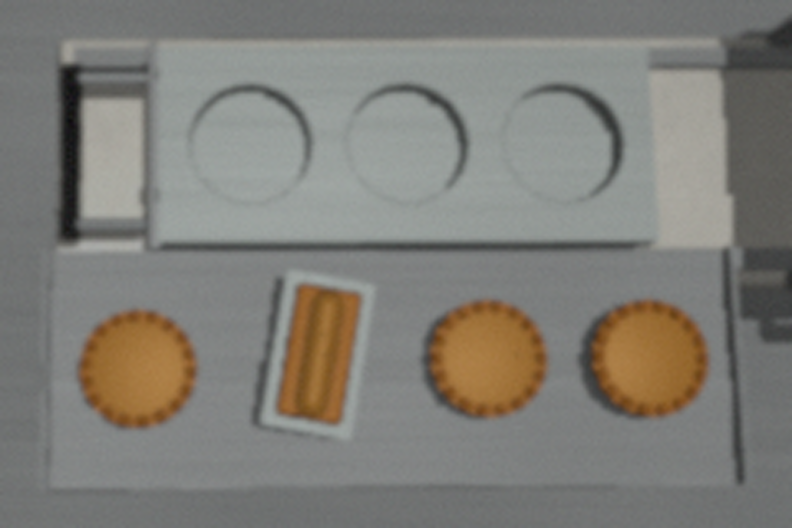

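Scene so far:

| Item | World x, y (m) |
|---|---|
| Left tart (A) | (.498, .095) |
| Middle tart (B) | (.507, -.086) |
| Right tart (C) | (.509, -.171) |
| nest2 | (.621, .038) |
| nest1 | (.6235, -.047) |
| nest0 | (.6265, -.132) |

The loaf stays at about (.509, .003). I'll use the half-open fingers as a two-point cradle, starting with C. The first move turns the tool to yaw 188.

```bash
cat >> h.py <<'E'
def go(x,y,z):
    """tool-frame shift to TCP target, in mm and in units of 0.06 m"""
    from scipy.spatial.transform import Rotation as Ro
    s=telemetry.read_state(); R=Ro.from_euler('xyz',s['tcp_rot'],degrees=True)
    d=R.inv().apply(np.array([x,y,z])-s['ee_pos'])
    print('t',round(s['time_s'],2),'pos',s['ee_pos'].round(4),'rot',s['tcp_rot'].round(1),'F',s['contact_force'].round(1),'units',(d/.06).round(3))
E
python3 -m crank '[[0,0,0,0,0,-1],[0,0,0,0,0,-1],[0,0,0,0,0,-1],[0,0,0,0,0,-1],[0,0,0,0,0,-1],[0,0,0,0,0,-0.6],[0,0,0,0,0,0]]' 0.5
python3 -c "
from h import *
go(.463,-.178,.231)"
```

```text
time_s: 1.08
ee_pos: [0.2678, 0.5646, 0.2311]
tcp_rot: [-180.0, -0.0, -171.8]
contact_force: [0.1, -0.2, 0.3]
opening: 0.0425
grip_force: 0.0
t 1.07 pos [0.2678 0.5646 0.2311] rot [-180.    -0.  -171.8] F [ 0.1 -0.2  0.3] units [-1.4550e+00 -1.2713e+01  5.0000e-03]
```

```bash
python3 -m crank '[[-0.1,-0.8,0,0,0,0],[-0.1,-0.9,0,0,0,0],[-0.1,-0.9,0,0,0,0],[-0.1,-0.9,0,0,0,0],[-0.1,-0.9,0,0,0,0],[-0.1,-0.9,0,0,0,0],[-0.1,-0.9,0,0,0,0],[-0.1,-0.9,0,0,0,0]]' 
python3 -m crank '[[-0.1,-0.9,0,0,0,0],[-0.1,-0.9,0,0,0,0],[-0.1,-0.9,0,0,0,0],[-0.1,-0.9,0,0,0,0],[-0.1,-0.9,0,0,0,0],[-0.1,-0.9,0,0,0,0],[0,0,0,0,0,0]]' 
python3 -c "
from h import *
go(.463,-.178,.095)"
```

```text
time_s: 2.08
ee_pos: [0.3765, 0.1483, 0.2316]
tcp_rot: [180.0, 0.0, -171.9]
contact_force: [0.9, -1.2, 0.6]
opening: 0.0428
grip_force: 0.0
time_s: 2.95
ee_pos: [0.4584, -0.17, 0.2315]
tcp_rot: [-179.9, 0.0, -172.2]
contact_force: [-0.5, -0.2, -0.0]
opening: 0.0427
grip_force: 0.0
t 2.95 pos [ 0.4584 -0.17    0.2315] rot [-179.9    0.  -172.2] F [-0.5 -0.2 -0. ] units [-0.057 -0.137  2.275]
```

```bash
python3 -m crank '[[-0.06,-0.13,0.5,0,0,0],[0,0,0.8,0,0,0],[0,0,0.7,0,0,0],[0,0,0.1,0,0,0],[0,0,0.05,0,0,0],[0,0,0,0,0,0],[0,0,0,0,0,0]]' 
python3 - <<'E'
from h import *
go(.463,-.178,.08)
c=imaging.capture('side'); cv2.imwrite('pics/s1.png',cv2.resize(c['img'][180:400,300:600,::-1],(780,572)))
E
```

```text
time_s: 3.82
ee_pos: [0.4638, -0.1729, 0.1035]
tcp_rot: [-180.0, 0.1, -171.8]
contact_force: [0.2, -0.1, -0.4]
opening: 0.0428
grip_force: 0.0
t 3.83 pos [ 0.4638 -0.1729  0.1035] rot [-1.800e+02  1.000e-01 -1.718e+02] F [ 0.2 -0.1 -0.4] units [ 0.026 -0.082  0.392]
```

View pics/s1.png

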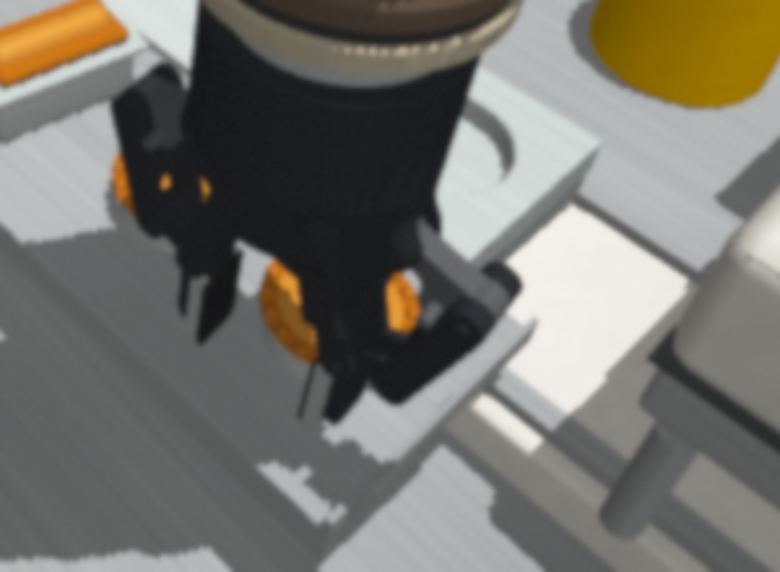

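The open fingers are above the ledge just behind tart C, around (200,335) and (330,420) in the crop. Nothing is touching. I'll probe downwards gently.

```bash
python3 -m crank '[[0,-0.07,0.1,0,0,0],[0,0,0.1,0,0,0],[0,0,0,0,0,0],[0,0,0,0,0,0]]' |egrep 'pos|force'
python3 -m crank '[[0,0,0.05,0,0,0],[0,0,0.05,0,0,0],[0,0,0.03,0,0,0],[0,0,0,0,0,0]]'  |egrep 'pos|force'
python3 -m crank '[[0,0,0.03,0,0,0],[0,0,0.03,0,0,0],[0,0,0,0,0,0]]'  |egrep 'pos|force'

```

```text
ee_pos: [0.4635, -0.1769, 0.0902]
contact_force: [0.6, -0.2, 0.1]
grip_force: 0.0
ee_pos: [0.4634, -0.1769, 0.0823]
contact_force: [0.8, 0.2, -0.1]
grip_force: 0.0
ee_pos: [0.4634, -0.1769, 0.0788]
contact_force: [0.5, 0.2, -0.1]
grip_force: 0.0
```

```bash
python3 -m crank '[[0,0,0.03,0,0,0],[0,0,0,0,0,0],[0,0,0,0,0,0]]' |egrep 'pos|force'
python3 -m crank '[[0,0,0.03,0,0,0],[0,0,0,0,0,0],[0,0,0,0,0,0]]' |egrep 'pos|force'
python3 - <<'E'
from h import *
c=imaging.capture('side'); cv2.imwrite('pics/s2.png',cv2.resize(c['img'][200:400,320:520,::-1],(600,600),interpolation=cv2.INTER_CUBIC))
E
```

```text
ee_pos: [0.4636, -0.1769, 0.0782]
contact_force: [-4.9, 2.6, 17.3]
grip_force: 9.0
ee_pos: [0.4637, -0.177, 0.078]
contact_force: [-13.5, 5.0, 46.1]
grip_force: 22.9
```

View pics/s2.png

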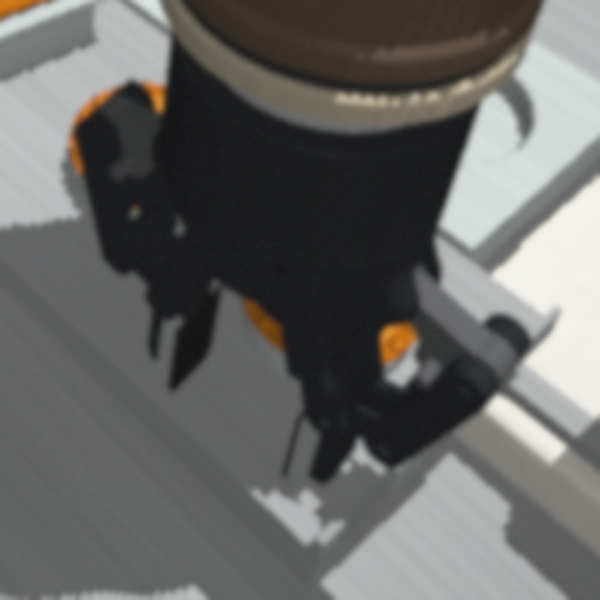

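Contact with the ledge comes at TCP z of about .0785. I'll lift 6 mm on the command, so the tips sit about 3 mm clear, and start pushing C.

```bash
python3 -m crank '[[0,0,-0.1,0,0,0],[0,0,0,0,0,0],[-0.1,0,0,0,0,0],[-0.1,0,0,0,0,0],[-0.12,0.02,0,0,0,0],[-0.12,0.02,0,0,0,0],[-0.12,0.02,0,0,0,0],[-0.12,0.02,0,0,0,0]]' |egrep 'pos|force'
cat >> h.py <<'E'
def look(name=None,box=(440,700,-240,160)):
    for n in('top','side'):
        c=imaging.capture(n)
        for ct,s in blobs(c,60):
            p=back(c,ct,.099)[0]*1000
            if box[0]<p[0]<box[1] and box[2]<p[1]<box[3]: print(n,p[:2].round(0),'area',s[4],'wh',s[2],s[3])
        if name: cv2.imwrite(f'pics/{name}_{n}.png',c['img'][:,:,::-1])
E
python3 -c "
from h import *
look(); go(.5958,-.1366,.0815)"
```

```text
ee_pos: [0.5037, -0.1661, 0.0813]
contact_force: [-0.9, -0.6, 0.2]
grip_force: 0.1
top [ 542. -160.] area 598 wh 33 28
top [508.   3.] area 712 wh 24 41
top [509. -81.] area 674 wh 31 32
top [498.  96.] area 924 wh 35 34
side [497.  94.] area 1068 wh 45 30
side [517.  16.] area 1080 wh 59 34
side [499. -84.] area 1200 wh 47 42
side [ 520. -157.] area 744 wh 29 40
t 7.15 pos [ 0.5043 -0.1659  0.0813] rot [-180.     0.  -171.7] F [0.4 0.  0.4] units [-1.58   0.264 -0.002]
```

```bash
python3 -m crank '[[-0.12,0.02,0,0,0,0],[-0.12,0.02,0,0,0,0],[-0.12,0.02,0,0,0,0],[-0.12,0.02,0,0,0,0],[-0.12,0.02,0,0,0,0],[-0.12,0.02,0,0,0,0],[-0.12,0.02,0,0,0,0],[0,0,0,0,0,0]]' |egrep 'pos|force'
python3 -c "
from h import *
look('c2'); go(.5958,-.1366,.0815)"
```

```text
ee_pos: [0.5526, -0.1505, 0.0813]
contact_force: [0.6, 0.1, 0.3]
grip_force: 0.0
top [ 594. -141.] area 476 wh 30 26
top [508.   3.] area 710 wh 24 41
top [498.  96.] area 926 wh 35 34
top [507. -85.] area 570 wh 28 27
side [497.  94.] area 1068 wh 45 30
side [517.  16.] area 1079 wh 59 35
side [507. -88.] area 1790 wh 54 42
side [ 572. -141.] area 791 wh 30 39
t 8.25 pos [ 0.5518 -0.1508  0.0813] rot [-180.    -0.  -171.8] F [-1.  -0.1  0.3] units [-0.759  0.13  -0.004]
```

View pics/c2_top.png

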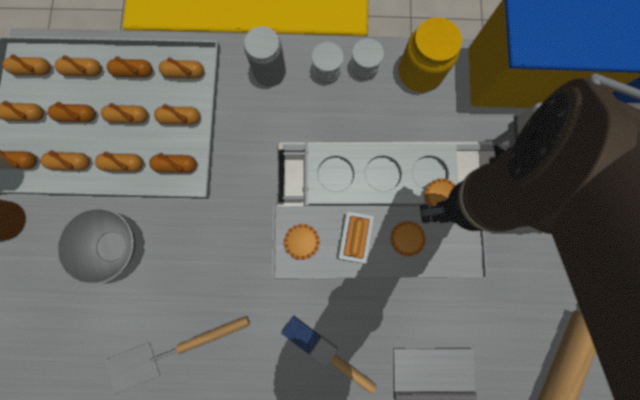

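C is cradled at about (441,194), heading for the third rim at (430,174). The wrist is clear of the head.

```bash
python3 -m crank '[[-0.1,0.018,0,0,0,0],[-0.1,0.018,0,0,0,0],[-0.1,0.018,0,0,0,0],[-0.1,0.018,0,0,0,0],[-0.1,0.018,0,0,0,0],[-0.1,0.018,0,0,0,0],[-0.1,0.018,0,0,0,0],[0,0,0,0,0,0]]' |egrep 'pos|force'
python3 -c "
from h import *
look('c3'); go(.5958,-.1366,.0815)"
```

```text
ee_pos: [0.5929, -0.1369, 0.0812]
contact_force: [0.2, 0.2, 0.7]
grip_force: 0.1
top [ 633. -123.] area 303 wh 25 21
top [511.   3.] area 651 wh 24 40
top [498.  96.] area 924 wh 35 34
top [507. -86.] area 643 wh 30 31
side [497.  94.] area 1070 wh 45 30
side [517.  16.] area 1094 wh 59 34
side [ 614. -129.] area 513 wh 30 25
side [507. -88.] area 1799 wh 54 42
t 9.35 pos [ 0.5922 -0.1373  0.0812] rot [ 180.    -0.  -171.8] F [-0.1 -0.4 -0.4] units [-0.061  0.004 -0.005]
```

```bash
python3 -m crank '[[-0.04,0,0,0,0,0],[-0.04,0,0,0,0,0],[0,0,0,0,0,0],[0.3,0,0,0,0,0],[0.5,0,-0.3,0,0,0],[0.2,0,-0.8,0,0,0],[0,0,-0.3,0,0,0],[0,0,0,0,0,0]]' |egrep 'pos|force'
python3 -c "
from h import *
look('c4'); go(.5958,-.1366,.0815)
a=cv2.imread('pics/c4_top.png')[130:290,260:500];b=cv2.imread('pics/c4_side.png')[130:330,240:540]
cv2.imwrite('pics/c4.png',np.vstack([cv2.resize(a,(480,320)),cv2.resize(b,(480,280))]))"
```

```text
ee_pos: [0.5387, -0.1455, 0.1668]
contact_force: [0.6, 0.1, -1.1]
grip_force: 0.0
top [ 622. -128.] area 834 wh 33 32
top [508.   3.] area 711 wh 24 41
top [498.  96.] area 926 wh 35 34
top [506. -84.] area 507 wh 27 26
side [497.  94.] area 1069 wh 45 30
side [517.  16.] area 1080 wh 59 35
side [ 607. -144.] area 1094 wh 53 37
side [507. -88.] area 1793 wh 54 42
t 10.45 pos [ 0.5376 -0.1449  0.1648] rot [ 180.    -0.  -171.8] F [-0.1  1.1 -0.2] units [-0.981 -0.002  1.387]
```

View pics/c4.png

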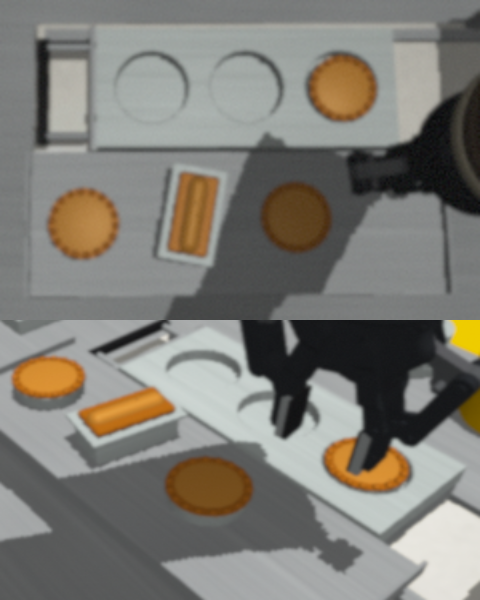

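C sits flat in the nest nearest the head: (342,87) in the upper half of the picture, (367,463) in the lower half. Next is B.

```bash
python3 -m crank '[[0.57,0.5,0,0,0,0],[0.57,0.53,0,0,0,0],[0,0,0.3,0,0,0],[0,0,0.5,0,0,0],[0,0,0.4,0,0,0],[0,0,0.1,0,0,0],[0,0,0,0,0,0],[0,0,0,0,0,0]]' |egrep 'pos|force'
python3 -c "
from h import *
look(); go(.4618,-.0926,.0815)"
```

```text
ee_pos: [0.4617, -0.0939, 0.0879]
contact_force: [-0.5, 0.1, 0.2]
grip_force: 0.0
top [ 622. -128.] area 835 wh 33 32
top [508.   2.] area 725 wh 24 41
top [510. -85.] area 843 wh 34 32
top [498.  96.] area 926 wh 35 34
side [497.  94.] area 1071 wh 45 30
side [ 611. -141.] area 1522 wh 53 38
side [514. -96.] area 99 wh 6 23
t 11.55 pos [ 0.4617 -0.0939  0.088 ] rot [-1.800e+02  1.000e-01 -1.718e+02] F [-0.6 -0.5 -0. ] units [-0.004  0.021  0.108]
```

```bash
python3 -m crank '[[0,0.02,0.108,0,0,0],[0,0,0,0,0,0],[-0.12,0,0,0,0,0],[-0.12,0,0,0,0,0],[-0.1,-0.014,0,0,0,0],[-0.1,-0.014,0,0,0,0],[-0.1,-0.014,0,0,0,0],[-0.1,-0.014,0,0,0,0]]' |egrep 'pos|force'
python3 -m crank '[[-0.11,0.03,0,0,0,0],[-0.11,0.03,0,0,0,0],[-0.11,0.03,0,0,0,0],[-0.11,0.03,0,0,0,0],[0,0,0,0,0,0]]' |egrep 'pos|force'
python3 -c "
from h import *
look(); go(.5928,-.0509,.0815)"
```

```text
ee_pos: [0.4999, -0.0905, 0.0808]
contact_force: [0.5, 0.4, 0.1]
grip_force: 0.3
ee_pos: [0.5253, -0.0792, 0.0808]
contact_force: [0.6, -0.6, 0.0]
grip_force: 0.0
top [ 629. -118.] area 401 wh 25 28
top [565. -65.] area 396 wh 26 26
top [508.   3.] area 710 wh 24 41
top [498.  96.] area 924 wh 34 34
side [497.  94.] area 1072 wh 45 30
side [510.  17.] area 858 wh 45 33
side [540. -68.] area 413 wh 20 33
side [577. -88.] area 88 wh 8 16
side [ 611. -141.] area 1522 wh 53 38
t 13.28 pos [ 0.5246 -0.0796  0.0808] rot [-180.    -0.  -171.8] F [-0.3 -0.5 -0.3] units [-1.194  0.31  -0.012]
```

```bash
python3 -m crank '[[-0.11,0.03,0,0,0,0],[-0.11,0.03,0,0,0,0],[-0.11,0.03,0,0,0,0],[-0.11,0.03,0,0,0,0],[-0.11,0.03,0,0,0,0],[-0.11,0.03,0,0,0,0],[-0.11,0.03,0,0,0,0],[-0.11,0.03,0,0,0,0]]' |egrep 'pos|force'
python3 -m crank '[[-0.08,0.02,0,0,0,0],[-0.08,0.02,0,0,0,0],[-0.08,0.02,0,0,0,0],[-0.08,0.01,0,0,0,0],[-0.05,0,0,0,0,0],[0,0,0,0,0,0],[0,0,0,0,0,0]]' |egrep 'pos|force'
python3 -c "
from h import *
go(.5928,-.0509,.0815)"
python3 -m crank '[[0.3,0,0,0,0,0],[0.5,0,-0.3,0,0,0],[0.2,0,-0.8,0,0,0],[0,0,-0.4,0,0,0],[0,0,0,0,0,0]]' |egrep 'pos|force'
python3 -c "
from h import *
look('b4')
a=cv2.imread('pics/b4_top.png')[130:290,260:500];b=cv2.imread('pics/b4_side.png')[130:330,240:540]
cv2.imwrite('pics/b4.png',np.vstack([cv2.resize(a,(480,320)),cv2.resize(b,(480,280))]))"
```

```text
ee_pos: [0.5752, -0.0576, 0.0808]
contact_force: [-0.6, -0.1, 0.9]
grip_force: 0.4
ee_pos: [0.596, -0.0506, 0.0808]
contact_force: [-0.9, -0.6, -0.3]
grip_force: 0.1
t 15.15 pos [ 0.596  -0.0506  0.0808] rot [-180.    -0.  -171.8] F [-0.9 -0.6 -0.3] units [ 0.054  0.002 -0.012]
ee_pos: [0.538, -0.0592, 0.1729]
contact_force: [0.6, 0.1, -1.3]
grip_force: 0.0
top [620. -45.] area 832 wh 33 32
top [497.   3.] area 729 wh 31 42
top [498.  96.] area 924 wh 34 34
side [497.  94.] area 1072 wh 45 30
side [609. -60.] area 1146 wh 47 32
side [505.  16.] area 1053 wh 59 29
side [ 611. -141.] area 1526 wh 53 38
```

View pics/b4.png

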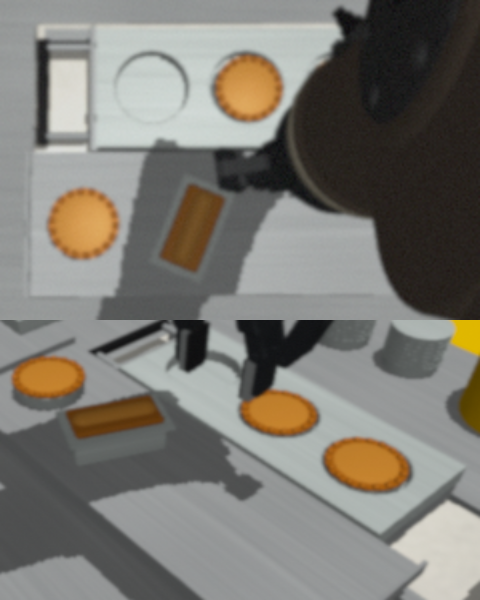

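B is seated at (248,87). However, my straight retreat clipped the loaf tin: it slid about 1 cm and turned. It is still on the ledge, and I'll measure the shift and mend it later. Next is A, starting from yaw 180.

```bash
python3 - <<'E'
from h import *
c=imaging.capture('top')
for q in ([(347,212),(373,216),(366,262),(338,258)],[(354,219),(375,224),(359,269),(336.5,262.5)]):
    p=back(c,q,.12)[:,:2]; print(p.round(3).tolist(),p.mean(0).round(4)); d=(p[0]+p[1]-p[2]-p[3]); print(np.degrees(np.arctan2(d[1],d[0])))
E
python3 -m crank '[[0,0.2,0,0,0,0.7],[0,0.6,0,0,0,0.67],[0.4,0.8,0,0,0,0],[0.6,0.6,0,0,0,0],[0.2,0.2,0,0,0,0],[0,0,0,0,0,0]]' |egrep 'pos|force|rot'
python3 -c "
from h import *
go(.451,.095,.0815)"
```

```text
[[0.548, 0.02], [0.542, -0.023], [0.467, -0.012], [0.472, 0.034]] [0.5072 0.005 ]
-9.299882612789899
[[0.537, 0.009], [0.529, -0.026], [0.455, -0.0], [0.465, 0.036]] [0.4964 0.0047]
-20.189936299839076
ee_pos: [0.4593, 0.0857, 0.1699]
tcp_rot: [-180.0, -0.1, -179.8]
contact_force: [0.5, -0.8, 0.4]
grip_force: 0.0
t 16.68 pos [0.4593 0.0857 0.1699] rot [-1.800e+02 -1.000e-01 -1.798e+02] F [ 0.5 -0.8  0.4] units [0.136 0.156 1.474]
```

```bash
python3 -m crank '[[0.14,0.15,0.1,0,0,0],[0,0,0.5,0,0,0],[0,0,0.5,0,0,0],[0,0,0.3,0,0,0],[0,0,0.07,0,0,0],[0,0,0,0,0,0],[0,0,0,0,0,0]]' |egrep 'pos|force'
python3 -c "
from h import *
go(.467,.095,.0815)"
```

```text
ee_pos: [0.4528, 0.0938, 0.0832]
contact_force: [0.0, 1.7, 0.2]
grip_force: 0.0
t 17.55 pos [0.4528 0.0938 0.0832] rot [1.8e+02 1.0e-01 1.8e+02] F [0.  1.7 0.2] units [-0.237  0.02   0.029]
```

```bash
python3 -m crank '[[0,0.02,0.03,0,0,0],[-0.12,0,0,0,0,0],[-0.12,0,0,0,0,0],[-0.1,0,0,0,0,0],[-0.1,0,0,0,0,0],[-0.1,0,0,0,0,0],[-0.1,0,0,0,0,0]]' |egrep 'pos|force'
python3 -m crank '[[-0.08,0.054,0,0,0,1],[-0.08,0.054,0,0,0,1],[-0.08,0.054,0,0,0,1],[-0.08,0.054,0,0,0,1],[-0.08,0.054,0,0,0,1],[0,0,0,0,0,0]]' |egrep 'pos|force|rot'
python3 -c "
from h import *
look('a1'); go(.5942,.0542,.0815)"
```

```text
ee_pos: [0.4909, 0.0949, 0.0808]
contact_force: [-1.5, 0.5, 0.7]
grip_force: 0.6
ee_pos: [0.5177, 0.1059, 0.0808]
tcp_rot: [180.0, 0.0, 150.1]
contact_force: [1.2, -0.1, 0.6]
grip_force: 0.0
top [620. -45.] area 831 wh 33 33
top [ 622. -128.] area 833 wh 33 32
top [497.   3.] area 719 wh 30 42
side [548.  82.] area 775 wh 35 28
side [609. -59.] area 1172 wh 47 32
side [506.  17.] area 1123 wh 60 30
side [ 611. -141.] area 1525 wh 53 38
t 19.27 pos [0.5172 0.1056 0.0808] rot [-180.     0.   150.1] F [ 0.6 -0.1  0.3] units [-1.54  -0.105 -0.011]
```

View pics/a1_top.png

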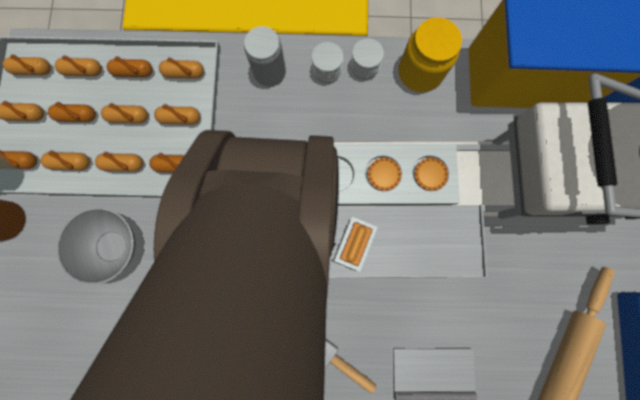

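Both seated tarts show as full discs at (384,173) and (431,173). The arm hides A from above, so I'll follow it in the side view.

```bash
python3 -m crank '[[-0.12,-0.008,0,0,0,0],[-0.12,-0.008,0,0,0,0],[-0.12,-0.008,0,0,0,0],[-0.12,-0.008,0,0,0,0],[-0.12,-0.008,0,0,0,0],[-0.12,-0.008,0,0,0,0],[-0.12,-0.008,0,0,0,0],[0,0,0,0,0,0]]' |egrep 'pos|force'
python3 -c "
from h import *
look('a2'); go(.5942,.0542,.0815)
b=cv2.imread('pics/a2_side.png')[120:270,240:440]
cv2.imwrite('pics/a2.png',cv2.resize(b,(600,450)))"
```

```text
ee_pos: [0.5597, 0.0771, 0.0809]
contact_force: [-0.6, -0.8, 0.5]
grip_force: 0.0
top [619. -52.] area 602 wh 24 32
top [ 622. -128.] area 835 wh 33 32
side [589.  52.] area 711 wh 35 29
side [609. -59.] area 1171 wh 47 32
side [506.  17.] area 1131 wh 60 30
side [ 611. -141.] area 1525 wh 53 38
t 20.38 pos [0.5591 0.0776 0.0808] rot [180.   0. 150.] F [ 0.1 -0.5 -0.3] units [-0.701 -0.045 -0.011]
```

View pics/a2.png

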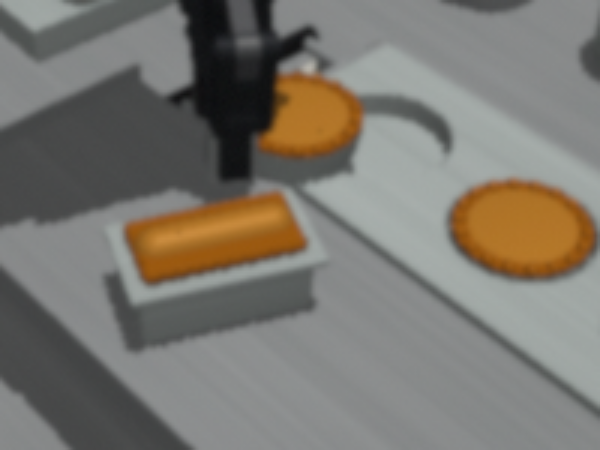

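A (crop (305,115)) is going cleanly into the left nest. I'll finish the push, then back off briefly and rise straight up.

```bash
python3 -m crank '[[-0.1,-0.006,0,0,0,0],[-0.1,-0.006,0,0,0,0],[-0.1,-0.006,0,0,0,0],[-0.1,-0.006,0,0,0,0],[-0.1,-0.006,0,0,0,0],[-0.1,-0.006,0,0,0,0],[-0.1,-0.006,0,0,0,0],[-0.06,0,0,0,0,0]]' |egrep 'pos|force'
python3 -m crank '[[0,0,0,0,0,0],[0.2,0,0,0,0,0],[0.1,0,-0.3,0,0,0],[0.3,0,-0.8,0,0,0],[0.3,0,-0.5,0,0,0],[0,0,0,0,0,0]]' |egrep 'pos|force'
python3 -c "
from h import *
look('a3'); go(.431,.0,.16)
c=imaging.capture('top')
"
```

```text
ee_pos: [0.5976, 0.0522, 0.0808]
contact_force: [-0.4, 0.2, 0.8]
grip_force: 0.3
ee_pos: [0.551, 0.0811, 0.1802]
contact_force: [0.1, -0.8, -0.3]
grip_force: 0.0
top [ 622. -138.] area 495 wh 20 32
side [606.  24.] area 922 wh 44 27
side [609. -59.] area 1173 wh 47 32
side [506.  17.] area 1137 wh 60 30
side [ 611. -141.] area 1527 wh 53 38
t 22.23 pos [0.5505 0.0801 0.1776] rot [179.9   0.  150.1] F [-0.9  0.   0. ] units [ 1.059 -2.151  0.29 ]
```

A's side position fits the pitch of the other two, so it is seated. Now I'll put the loaf tin back square with a gentle flat push of its near end.

```bash
python3 -m crank '[[0,0,0,0,0,-1],[0,0,0,0,0,-1],[0,0,0,0,0,-1],[0,0,0,0,0,-0.45],[0.9,-0.65,0,0,0,0],[0.9,-0.65,0,0,0,0],[0,0,0,0,0,0]]' 0.25 |egrep 'pos|force|rot|open'
python3 -c "
from h import *
look('l1'); go(.429,.018,.092)
c=imaging.capture('top'); print([ (b[0],b[1][2:]) for b in blobs(c) if 280<b[0][0]<480 and 150<b[0][1]<280])"
```

```text
ee_pos: [0.4334, 0.0212, 0.1754]
tcp_rot: [-179.9, -0.3, 170.5]
contact_force: [1.5, 1.0, 0.1]
opening: 0.0213
grip_force: 0.0
top [618.  39.] area 836 wh 33 32
top [620. -45.] area 832 wh 33 32
top [ 622. -128.] area 835 wh 33 32
top [511.  -2.] area 397 wh 23 24
side [606.  24.] area 919 wh 44 27
side [609. -59.] area 1170 wh 47 32
side [506.  17.] area 1120 wh 60 30
side [ 611. -141.] area 1526 wh 53 38
t 23.25 pos [0.4386 0.0235 0.1766] rot [180.   -0.  170.6] F [ 0.7  0.6 -0. ] units [ 0.143 -0.116  1.41 ]
[(array([336.04916067, 173.71103118]), array([ 33,  32, 834], dtype=int32)), (array([384.01923077, 173.67788462]), array([ 33,  32, 832], dtype=int32)), (array([430.98321343, 173.64028777]), array([ 33,  32, 834], dtype=int32)), (array([359.29209622, 232.73883162]), array([ 24,  18, 291], dtype=int32))]
```

All three tarts are identical seated discs. Next I'll descend behind the loaf and push to TCP (.4586, .0128).

```bash
python3 -m crank '[[0.14,-0.11,0.1,0,0,0],[0,0,0.6,0,0,0],[0,0,0.5,0,0,0],[0,0,0.2,0,0,0],[0,0,0,0,0,0]]' |egrep 'pos|force'
python3 -m crank '[[-0.1,0,0,0,0,0],[-0.1,0,0,0,0,0],[-0.08,0,0,0,0,0],[-0.08,0,0,0,0,0],[-0.08,0,0,0,0,0],[-0.04,0,0,0,0,0],[0,0,0,0,0,0]]' |egrep 'pos|force'
python3 -c "
from h import *
look('l2'); go(.4586,.0128,.092)"
```

```text
ee_pos: [0.429, 0.0184, 0.0923]
contact_force: [0.3, 0.4, 0.6]
grip_force: 0.0
ee_pos: [0.4581, 0.0139, 0.0928]
contact_force: [-0.2, -0.1, 0.3]
grip_force: 0.0
top [620. -45.] area 831 wh 33 33
top [618.  39.] area 835 wh 33 32
top [ 622. -128.] area 835 wh 33 32
side [606.  24.] area 920 wh 44 27
side [531.  13.] area 654 wh 40 29
side [609. -59.] area 1170 wh 47 32
side [ 611. -141.] area 1525 wh 53 38
t 24.9 pos [0.458  0.014  0.0929] rot [180.    0.  170.7] F [-0.1  0.4  0.2] units [-0.013 -0.018  0.014]
```

```bash
python3 -m crank '[[0.4,0,0,0,0,0],[0.1,0,-0.5,0,0,0],[0,0,-0.9,0,0,0],[-0.2,0.7,-0.4,0,0,0],[-0.2,0.9,0,0,0,-0.9],[0,0.3,0,0,0,-0.9],[0,0,0,0,0,0]]' 0 |egrep 'pos|force|rot'
python3 -c "
from h import *
look('l3'); go(.617,.2,.18)
a=cv2.imread('pics/l3_top.png')[130:290,260:500];b=cv2.imread('pics/l3_side.png')[130:330,240:540]
cv2.imwrite('pics/l3.png',np.vstack([cv2.resize(a,(480,320)),cv2.resize(b,(480,280))]))"
```

```text
ee_pos: [0.4685, 0.1289, 0.2007]
tcp_rot: [180.0, -0.0, -178.4]
contact_force: [-0.9, -0.5, -0.6]
grip_force: 0.0
top [617.  39.] area 836 wh 33 32
top [620. -45.] area 831 wh 33 32
top [ 622. -128.] area 835 wh 33 32
top [510.   5.] area 716 wh 27 42
side [606.  24.] area 921 wh 44 27
side [519.  19.] area 1080 wh 59 32
side [609. -59.] area 1172 wh 47 32
side [ 611. -141.] area 1524 wh 53 38
t 25.88 pos [0.4683 0.1265 0.2007] rot [-180.    -0.  -178.7] F [-1.1 -0.9  0. ] units [-2.506  1.167  0.343]
```

View pics/l3.png

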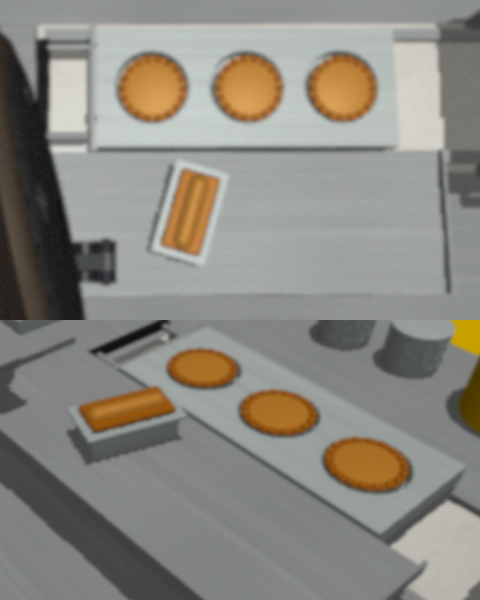

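The three tarts sit flat at (152,87), (248,87) and (342,87). The loaf is back within about 3 mm of its original place. Next is the drawer handle.

```bash
python3 -m crank '[[-0.4,0.7,0,0,0,0],[-0.7,0.5,0,0,0,0],[-0.7,0,0,0,0,0],[-0.7,0,0,0,0,0],[0,0,0,1,0,0],[0,0,0,1,0,0],[0,0,0,0.5,0,0],[0,0,0,0,0,0]]' 0 |egrep 'pos|force|rot|open'
python3 -c "
from h import *
go(.616,.2,.052)
c=imaging.capture('top'); print(back(c,[(280,152),(280,204)],.062))"
```

```text
ee_pos: [0.6162, 0.2038, 0.2002]
tcp_rot: [-165.0, -0.1, -178.5]
contact_force: [0.1, -0.5, 0.0]
opening: -0.0002
grip_force: 0.0
t 26.88 pos [0.6162 0.2038 0.2002] rot [-1.650e+02 -1.000e-01 -1.785e+02] F [ 0.1 -0.5  0. ] units [0.003 0.579 2.403]
[[0.66481781 0.14298547 0.062     ]
 [0.56679071 0.13896712 0.062     ]]
```

```bash
python3 -m crank '[[0,0.19,0.8,0,0,0],[0,0.19,0.8,0,0,0],[0,0.15,0.6,0,0,0],[0,0.05,0.2,0,0,0],[0,0,0,0,0,0]]' |egrep 'pos|force'
python3 -c "
from h import *
go(.616,.165,.052)"
```

```text
ee_pos: [0.6171, 0.1988, 0.0532]
contact_force: [0.7, 0.1, 0.1]
grip_force: 0.0
t 27.55 pos [0.6171 0.1988 0.0532] rot [-165.     0.  -178.6] F [0.7 0.1 0.1] units [ 0.032 -0.538  0.166]
```

```bash
python3 -m crank '[[0,-0.2,0.054,0,0,0],[0,-0.15,0.04,0,0,0],[0,-0.07,0.019,0,0,0],[0,-0.07,0.019,0,0,0],[0,-0.07,0.019,0,0,0],[0,-0.07,0.019,0,0,0],[0,-0.07,0.019,0,0,0],[0,-0.07,0.019,0,0,0]]' |egrep 'pos|force'
python3 -c "
from h import *
look('d1')"
```

```text
ee_pos: [0.618, 0.1532, 0.0526]
contact_force: [-0.4, 5.3, 0.9]
grip_force: 2.3
top [618.  36.] area 837 wh 32 32
top [620. -47.] area 830 wh 33 32
top [ 622. -130.] area 831 wh 33 32
top [510.   5.] area 716 wh 27 42
side [606.  20.] area 931 wh 44 28
side [519.  19.] area 1079 wh 59 32
side [609. -63.] area 1187 wh 47 33
side [ 611. -144.] area 1548 wh 54 38
```

The drawer is moving at about 5 N and the tarts are riding along.

```bash
for i in 1; do python3 -m crank '[[0,-0.09,0.024,0,0,0],[0,-0.11,0.03,0,0,0],[0,-0.12,0.032,0,0,0],[0,-0.12,0.032,0,0,0],[0,-0.12,0.032,0,0,0],[0,-0.12,0.032,0,0,0],[0,-0.12,0.032,0,0,0],[0,-0.12,0.032,0,0,0]]' |egrep 'pos|force'; done
python3 -m crank '[[0,-0.12,0.032,0,0,0],[0,-0.12,0.032,0,0,0],[0,-0.12,0.032,0,0,0],[0,-0.12,0.032,0,0,0],[0,-0.12,0.032,0,0,0],[0,-0.12,0.032,0,0,0],[0,-0.12,0.032,0,0,0],[0,-0.12,0.032,0,0,0]]' |egrep 'pos|force'
python3 -m crank '[[0,-0.12,0.032,0,0,0],[0,-0.12,0.032,0,0,0],[0,-0.12,0.032,0,0,0],[0,-0.12,0.032,0,0,0],[0,-0.12,0.032,0,0,0],[0,-0.12,0.032,0,0,0],[0,-0.12,0.032,0,0,0],[0,-0.12,0.032,0,0,0]]' |egrep 'pos|force'
python3 -c "
from h import *
look('d2'); go(.627,-.19,.0525)"
```

```text
ee_pos: [0.6196, 0.0944, 0.0526]
contact_force: [-0.1, 4.2, -1.7]
grip_force: 2.1
ee_pos: [0.6211, 0.0348, 0.0527]
contact_force: [2.6, 4.1, -1.6]
grip_force: 2.1
ee_pos: [0.6227, -0.0247, 0.0528]
contact_force: [1.7, 3.5, -3.7]
grip_force: 2.1
top [ 625. -220.] area 834 wh 33 33
top [ 622. -136.] area 827 wh 33 32
side [519.  19.] area 1079 wh 59 32
side [ 611. -151.] area 1578 wh 54 39
side [ 613. -231.] area 1859 wh 58 46
t 31.75 pos [ 0.6222 -0.0264  0.053 ] rot [-164.9   -0.  -178.6] F [ 0.  -0.3 -0.2] units [-0.014 -2.632  0.718]
```

View pics/d2_top.png

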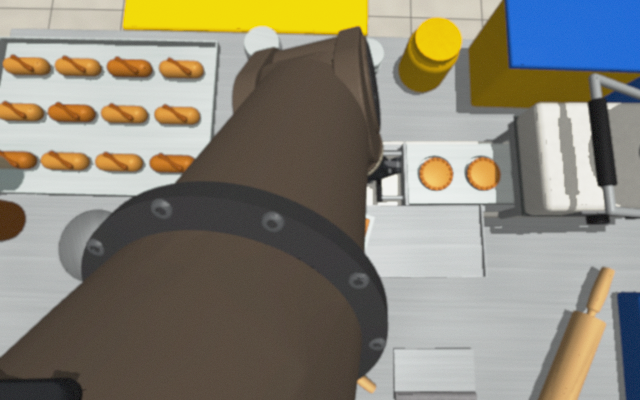

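The drawer is about halfway in. Tarts show at (435,173) and (483,173), and the wrist is well back from the head.

```bash
python3 -m crank '[[0,-0.12,0.032,0,0,0],[0,-0.12,0.032,0,0,0],[0,-0.12,0.032,0,0,0],[0,-0.12,0.032,0,0,0],[0,-0.12,0.032,0,0,0],[0,-0.12,0.032,0,0,0],[0,-0.12,0.032,0,0,0],[0,-0.12,0.032,0,0,0]]' |egrep 'pos|force'
python3 -m crank '[[0,-0.12,0.032,0,0,0],[0,-0.12,0.032,0,0,0],[0,-0.12,0.032,0,0,0],[0,-0.12,0.032,0,0,0],[0,-0.12,0.032,0,0,0],[0,-0.12,0.032,0,0,0],[0,-0.12,0.032,0,0,0],[0,-0.12,0.032,0,0,0]]' |egrep 'pos|force'
python3 -m crank '[[0,-0.1,0.026,0,0,0],[0,-0.1,0.026,0,0,0],[0,-0.08,0.021,0,0,0],[0,-0.07,0.019,0,0,0],[0,-0.06,0.016,0,0,0],[0,-0.05,0.013,0,0,0],[0,-0.04,0.011,0,0,0]]' |egrep 'pos|force'

```

```text
ee_pos: [0.6239, -0.0845, 0.0528]
contact_force: [-1.7, 4.0, 3.1]
grip_force: 2.4
ee_pos: [0.6256, -0.1439, 0.0528]
contact_force: [-2.1, 4.5, 2.3]
grip_force: 2.4
ee_pos: [0.6265, -0.1746, 0.053]
contact_force: [-2.1, 3.0, 0.2]
grip_force: 2.1
```

```bash
python3 -m crank '[[0,-0.04,0.011,0,0,0],[0,-0.04,0.011,0,0,0],[0,-0.04,0.011,0,0,0],[0,-0.04,0.011,0,0,0]]' |egrep 'pos|force'
python3 -m crank '[[0,-0.04,0.011,0,0,0],[0,-0.04,0.011,0,0,0]]' |egrep 'pos|force'
python3 -m crank '[[0,-0.03,0.008,0,0,0],[0,-0.03,0.008,0,0,0]]' |egrep 'pos|force'

```

```text
ee_pos: [0.6268, -0.1846, 0.053]
contact_force: [-3.5, 3.6, 0.7]
grip_force: 2.1
ee_pos: [0.6269, -0.1896, 0.0529]
contact_force: [-2.7, 4.9, 0.4]
grip_force: 2.1
ee_pos: [0.627, -0.1925, 0.0529]
contact_force: [-4.3, 9.9, 4.6]
grip_force: 5.2
```

Force is starting to rise, so I'll ease on to confirm the stop.

```bash
python3 -m crank '[[0,-0.02,0.005,0,0,0],[0,0,0,0,0,0]]' |egrep 'pos|force'
python3 -m crank '[[0,-0.02,0.005,0,0,0],[0,0,0,0,0,0]]' |egrep 'pos|force'

```

```text
ee_pos: [0.627, -0.1925, 0.0529]
contact_force: [-5.7, 10.4, 5.7]
grip_force: 5.3
ee_pos: [0.6271, -0.1926, 0.0528]
contact_force: [-6.3, 12.9, 7.5]
grip_force: 7.2
```

The drawer is at its stop: force reached 13 N with no further travel. I'll back off and check.

```bash
python3 -m crank '[[0,0.1,-0.026,0,0,0],[0,0.5,-0.13,0,0,0],[0,0.6,-0.16,0,0,0],[0,0.1,-0.6,0,0,0],[0,0.1,-0.8,0,0,0],[0,0.6,-0.6,0,0,0],[0,0.6,-0.2,0,0,0],[0,0,0,0,0,0]]' |egrep 'pos|force'
python3 -c "
from h import *
look('e'); print(telemetry.read_state()['time_s'])
c=imaging.capture('side'); a=cv2.imread('pics/e_top.png')[110:290,260:560]
cv2.imwrite('pics/e.png',np.vstack([cv2.resize(a,(450,270)),cv2.resize(c['img'][100:,200:,::-1],(450,307))]))"
```

```text
ee_pos: [0.6237, -0.0021, 0.159]
contact_force: [-0.3, -0.2, 0.2]
grip_force: 0.0
side [519.  19.] area 1080 wh 59 32
37.225
```

View pics/e.png

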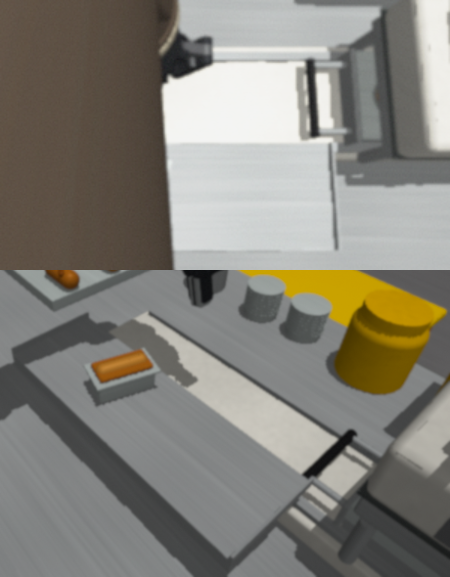

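The drawer is home under the head, with the handle at (312,97). The loaf stands on the ledge, and the arm is clear of everything.

```bash
python3 -c "
from plant import workorder
print(workorder.sign_off())"
```

```text
the job is handed in; nothing more can be done
None
```

The three tartlets lie flat in their own nests and the drawer is home against its stop, handed in after 37 s; on the way I clipped the loaf tin, which slid about 11 mm and turned about 11°, and I pushed it back to within about 3 mm and a few degrees of where it stood.

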